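# Hold a bag clip gaping around the edge of a recipe card

## Task

I want to tuck a note onto the recipe card, so get the bag clip ready for me: pick it up by its two handles, squeeze it wide open against its spring, and hold it gaping around the card's upright edge on the side nearer to you (the robot), about half-way up, with a good part of the jaws past the edge, one jaw on each side, in line with the card and touching neither face. Do not shift the card stand or disturb the mug, spice jar and lemon. Finish still holding the clip open there; do not let it close or let go.

Things in the scene. Friction and masses are not known exactly. Their poses are not given: they have to be found in the camera images.
- clip: white plastic bag clip with steel coil spring, like a wide clothes peg, lying on its side, 36 mm high as it lies, 120 mm long, about 60 g. Origin: on the hinge pin, at the underside. z up along the pin; x from the pin to the jaw tips (57 mm away); the two flat handles reach 66 mm to -x, y runs across them. This frame stays midway between the levers
- clip_pivot (a point): point on the clip's hinge pin (radius 7 mm), 18 mm above its underside; axes as clip. Take the clip with the fingers across y, at the handles about 45 mm to -x of here. Closed, the handles form a V, 47 mm over the outer faces there (57 mm at the ends); squeezed to the stop they are parallel, 24 mm over the outer faces, and the jaw tips 27 mm apart inside
- jaw_left (a joint): turn of the clip's +y lever about the pin, rad: 0 closed, 0.25 at the stop (wide open). Sprung shut, moves one to one with the other lever. At 45 mm from the pin 3 to 4 N on each handle begins to open it, 6 to 7 N holds it at the stop; gripping with 15 to 25 N is safe
- jaw_right (a joint): turn of the clip's -y lever about the pin, rad: 0 closed, 0.25 at the stop (wide open); sprung shut
- card_stand: white rigid recipe card, 150 mm long, 110 mm high and 4 mm thick, fixed upright in the groove of a loose, weighted dark wooden block 70 x 58 x 22 mm, about 0.6 kg. Origin: centre of the block's underside. z up; x along the card (level), the edge nearer to the robot at -x; y square to the card's faces. The card reaches from 14 to 124 mm above the worktop and 40 mm beyond the block at either end
- card_edge (a point): middle of the card's upright edge nearer to the robot, 69 mm above the worktop (x = -75 mm, y = 0 on the card stand); axes as card_stand, so the clip goes on in the +x direction
- mug: spotted mug 82 x 114 x 91 mm, origin under its middle; to be left alone
- spice_jar: spice jar with white cap, 47 mm across, 98 mm high, origin under its middle; to be left alone
- lemon: lemon 78 x 55 x 56 mm, origin under its middle; to be left alone
Not all that is in view belongs to the job. Leave any red look-alike of the clip alone.

How it is judged:
By the outcome, as a careful person would: the job done as asked, in the order asked, and still so for the second after the job is handed in, while the arm keeps its last pose, push and grip.
It also fails if it takes over 35 s, if anything falls off the work surface, if the arm or the gripper's body presses on something with over 40 N, if the wrist force passes 120 N, or if a joint passes its speed limit or range.

## Robot

A 7-joint arm with a two-finger parallel gripper is mounted at the origin on a cart in front of the work surface, level with it; the furniture and walls round the work are solid. World frame = base frame: x ahead of the robot, y to its left, z up, the work surface at z = 0. Lengths are in m, angles in rad, forces in N, time in s.
With the tool pointing down it reaches from about 0.4 to 0.85 m from the base axis. Payload 10.4 kg.
Tool frame: the origin (TCP) lies on the centre line of the jaws, within the pads' length; the fingertips stand 22 mm ahead of it and the grasp point (between the pads) lies 3 mm ahead of it; x points along the fingers, y is the direction in which the jaws open and shut, and the axes are right-handed (so a half turn about x gives the same grasp; the last joint's range is limited). The gripper opens to 87 mm and grips with 3 to 60 N. Pads are 19 mm wide; open, the fingers measure 117 mm over their backs; the gripper's body (75 mm by 190 mm) begins 51 mm behind the grasp point.
Start: joints at [-0.023, 0.332, -0.065, 1.46, 0.022, 1.35, -0.088], TCP at [0.625, 0, 0.245] pointing down, gripper open.
Joint ranges: [-2.6, 2.6], [-0.5, 2.12], [-1.47, 1.34], [0.16, 2.42], [-1.27, 4.41], [0.06, 2.06], [-2.6, 2.6]. Speed limits (rad/s): [2.22, 2.22, 2.79, 2.79, 3.14, 3.14, 3.14].

## Interface

Orientations are given as a unit quaternion [x, y, z, w].
In Python, from bench import * gives the robot as it stands.
- The arm moves only by the tool arm_command, never from a script. Its argument "targets" is one flat list of numbers, 7 for each row, row after row: the turn, a rotation vector about the tool's x, y, z in units of 45 degrees (1.0 is 45 degrees), then the shift along the tool's x, y, z in units of 25 mm (1.0 is 25 mm), then the opening, from 0 (shut) to 1 (fully open). In form: [wx, wy, wz, tx, ty, tz, fingers, wx, wy, wz, tx, ty, tz, fingers, ...]. A call has 1 to 12 rows; each row shifts and turns the pose as measured when the row begins, along the tool's axes as they then stand; what a row does not reach is not made up. A row lasts 1/12 s, in which the tool goes at most 41.7 mm and 7.16 degrees, less where a joint would pass 70% of its speed; a pose out of reach is approached as far as the arm can. A call with a number of a shift or a turn outside -1 to 1 is refused whole. A call with a gripper value outside its range is refused whole. The fingers move at their own pace and stop on an object; "newtons" is the grip in N (left out, the last holds). Time passes only in rows, so rows that do not move let the fingers close. It gives the time, the measured TCP pose, the force and the opening at its end, in the units of the state.
- read_state(): the state, without advancing time (a new reading comes with each control period).
- camera(name): name is "scene" or "side" or "wrist"; returns the picture (480x640x3 uint8, red, green, blue); there is no depth.
- calibration(name): a dict with "camera_matrix" (3x3 intrinsics, pixels), "R" (3x3) and "t" (3): a world point X has camera coordinates R X + t; the wrist camera has in their place "tool_from_camera" (4x4, takes a point from camera to tool coordinates, whose origin is the TCP and whose axes are the tool frame's). Camera axes: x right, y down, z forward; pixel columns grow to the right and rows downward; lengths in m; the calibration is good to about 2 mm. A picture is of the moment at which its call begins: read the wrist's pose just before it. calibration takes no time and is no camera call.
- close_job(): hands the job in, once; it reports no verdict.
The state is a dict: "time": time; "joint_positions": joint angles; "joint_vel": joint speeds; "joint_torque": joint torques, N m; "ee_pos": TCP position; "eef_rot": TCP orientation; "ft_force": force on the tool from outside, world axes, zero at the start; "torque": the same for the moment, N m; "width": finger opening in m.
Only numpy, scipy, OpenCV 4.12 (cv2) and the standard library are available. Lean on these libraries where they do the work, as an engineer would, in place of code of your own. Each camera call takes 0.05 s, during which the arm holds its last target.

## Working session

There is one attempt and no reset: what is moved stays moved. The work goes in short steps, Python scripts to look and compute and a tool call to move; the robot and the scene stay as the last step left them, time stands still between calls to the robot, and variables do not carry over. Pictures are saved under pics/ and viewed, and the job is handed in when it is done.

Besides the shell and the picture viewer there is one more tool, called after "Request:" by a JSON object that holds its "fn" and its "kwargs", one argument or row to a line. arm_command: Moves the arm, as the interface text tells. Shifts and turns lie within -1 to 1; 1 stands for 25 mm of shift or 45 degrees of turn. Its arguments: {"type":"object","properties":{"targets":{"type":"array","items":{"type":"number","minimum":-1,"maximum":1}},"newtons":{"type":"number"}},"required":["targets"]}

```bash
mkdir -p pics; python3 - <<'E'
from bench import *
import cv2
s=read_state();print(s)
for n in("scene","side","wrist"):
    im=camera(n);cv2.imwrite(f"pics/{n}0.png",im[:,:,::-1]);c=calibration(n);print(n,c)
E
```

```text
{'time': 0.0, 'joint_positions': array([-0.02259487,  0.33286113, -0.06468596,  1.46095812,  0.0215934 ,
        1.3499191 , -0.0885111 ]), 'joint_vel': array([ 0.00114607,  0.00061779, -0.00084854,  0.00110427,  0.00080365,
       -0.00052042, -0.00212505]), 'joint_torque': array([-1.20520472e-04, -6.23245955e+01,  2.44190963e-02, -3.89891267e+01,
       -6.13984605e-02,  3.97891912e-02,  1.87085252e-04]), 'ee_pos': array([ 6.24629495e-01, -1.50523797e-05,  2.43752580e-01]), 'eef_rot': array([-0.4996232 , -0.50034288,  0.50038134, -0.49965205]), 'ft_force': array([-0.1945894 , -0.22059566, -0.47910792]), 'torque': array([-0.00386897, -0.02395362,  0.01912707]), 'width': 0.08715345737394066}
scene {'camera_matrix': array([[502.40530146,   0.        , 319.14326073],
       [  0.        , 502.40530146, 245.2087768 ],
       [  0.        ,   0.        ,   1.        ]]), 'R': array([[-0.84861955, -0.5289277 , -0.008963  ],
       [-0.41578418,  0.67737411, -0.60686722],
       [ 0.32706019, -0.51127272, -0.79475269]]), 't': array([0.61321998, 0.15898435, 0.99423111])}
side {'camera_matri
[... 200 characters left out ...]
.01906233],
       [-0.18104465,  0.61726465, -0.76564168],
       [ 0.24382746, -0.72602942, -0.64298479]]), 't': array([0.66033256, 0.05363553, 1.17480653])}
wrist {'camera_matrix': array([[349.60586843,   0.        , 316.95985894],
       [  0.        , 349.60586843, 240.60595839],
       [  0.        ,   0.        ,   1.        ]]), 'tool_from_camera': array([[ 3.44693849e-04, -3.01006241e-01,  9.53622108e-01,
        -1.38772171e-01],
       [ 9.99999478e-01, -8.13240058e-04, -6.18152617e-04,
        -1.18150667e-03],
       [ 9.61591494e-04,  9.53621823e-01,  3.01005804e-01,
        -8.32180415e-02],
       [ 0.00000000e+00,  0.00000000e+00,  0.00000000e+00,
         1.00000000e+00]])}
```

View pics/scene0.png

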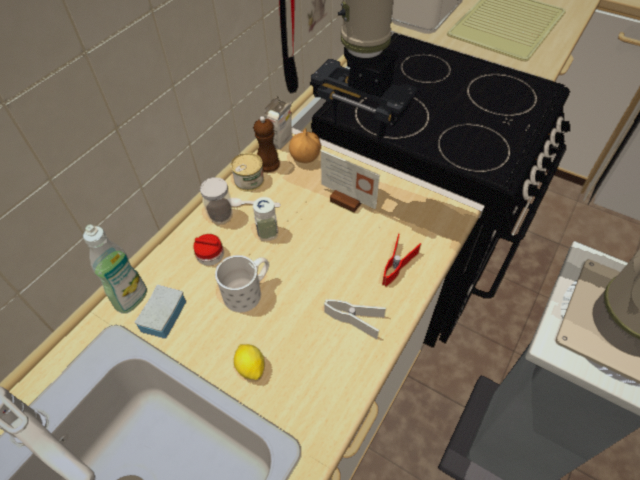

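View pics/side0.png

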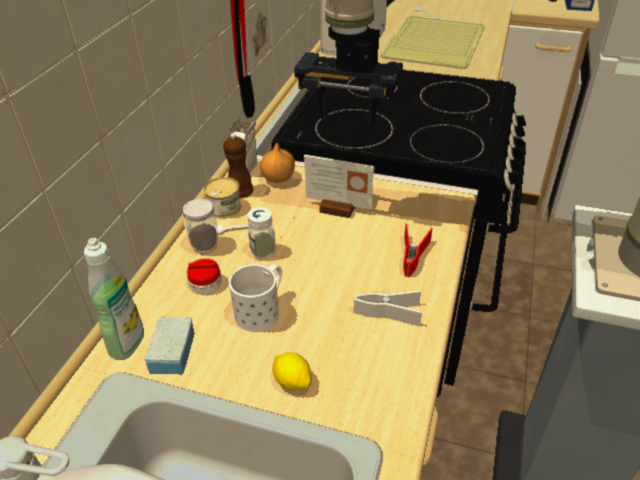

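View pics/wrist0.png

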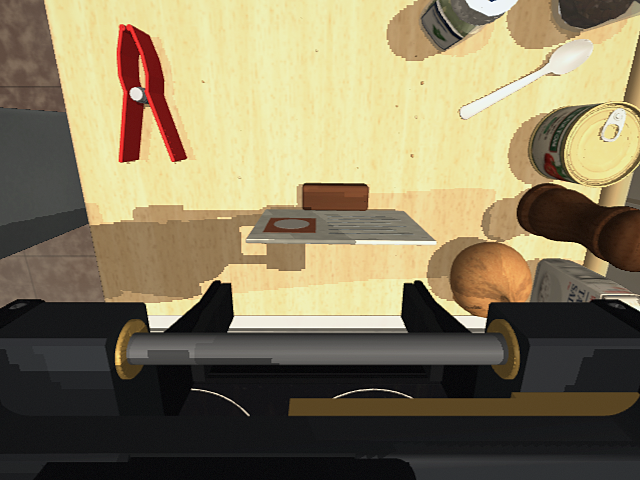

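The scene and side pictures show the white clip with its pin near (352,311) and (387,300). The handle V opens to the right, towards the robot, and the jaws point +x. The card's near edge is at about x=379 in the scene picture and x=373 in the side picture.

```bash
cat > h.py <<'E'
import numpy as np, cv2
from bench import *
from scipy.spatial.transform import Rotation as Ro
def cam(n,st=None):
    c=calibration(n);K=c["camera_matrix"]
    if n=="wrist":
        T=np.eye(4);T[:3,:3]=Ro.from_quat(st["eef_rot"]).as_matrix();T[:3,3]=st["ee_pos"]
        W=T@c["tool_from_camera"];return K,W[:3,:3].T,-W[:3,:3].T@W[:3,3]
    return K,np.array(c["R"]),np.array(c["t"])
def ray(C,uv):
    K,R,t=C;d=R.T@np.linalg.solve(K,[uv[0],uv[1],1.]);return -R.T@t,d
def onz(C,uv,z):
    o,d=ray(C,uv);return o+d*(z-o[2])/d[2]
def tri(obs):
    A=np.zeros((3,3));b=np.zeros(3)
    for C,uv in obs:
        o,d=ray(C,uv);d/=np.linalg.norm(d);P=np.eye(3)-np.outer(d,d);A+=P;b+=P@o
    x=np.linalg.solve(A,b);return x,[np.round(proj(C,x)-uv,1) for C,uv in obs]
def proj(C,X):
    K,R,t=C;p=K@(R@X+t);return p[:2]/p[2]
E
python3 - <<'E'
from h import *
for n,(x0,y0,x1,y1),(a0,b0,a1,b1) in (("scene",(310,285,400,345),(310,140,390,215)),("side",(340,280,435,335),(295,145,385,220))):
    im=cv2.imread(f"pics/{n}0.png")
    cv2.imwrite(f"pics/{n}_clip.png",cv2.resize(im[y0:y1,x0:x1],None,fx=8,fy=8,interpolation=cv2.INTER_CUBIC))
    cv2.imwrite(f"pics/{n}_card.png",cv2.resize(im[b0:b1,a0:a1],None,fx=8,fy=8,interpolation=cv2.INTER_CUBIC))
C1,C2=cam("scene"),cam("side")
print(tri([(C1,(352,311)),(C2,(387,300))]))
print(tri([(C1,(379,184)),(C2,(373.5,178))]))
print(Ro.from_quat(read_state()["eef_rot"]).as_matrix().round(2))
E
```

```text
(array([0.47117646, 0.28103891, 0.04178734]), [array([0.4, 0.5]), array([-0.6, -0.4])])
(array([0.56385528, 0.00418445, 0.099151  ]), [array([0.4, 0.4]), array([-0.5, -0.4])])
[[-0.  1. -0.]
 [-0. -0. -1.]
 [-1. -0.  0.]]
```

View pics/scene_clip.png

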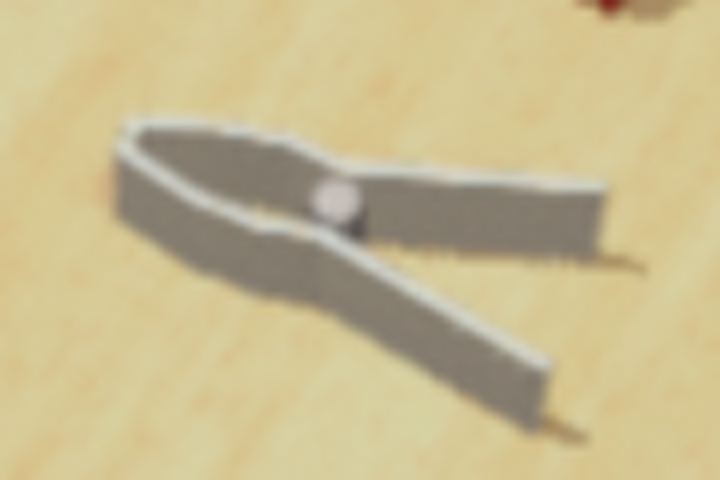

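View pics/side_clip.png

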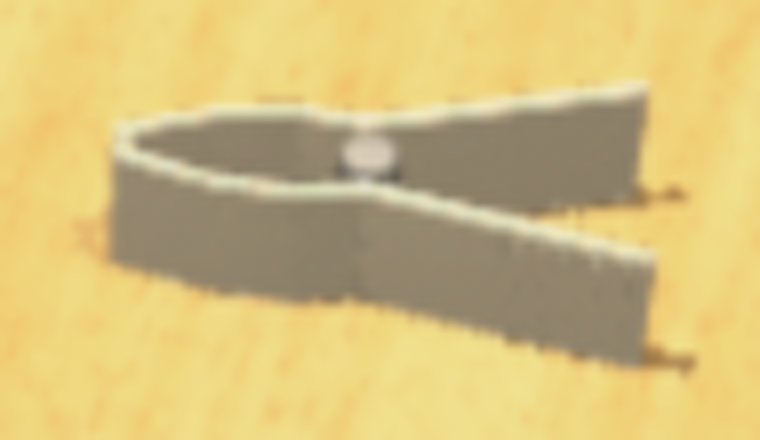

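View pics/scene_card.png

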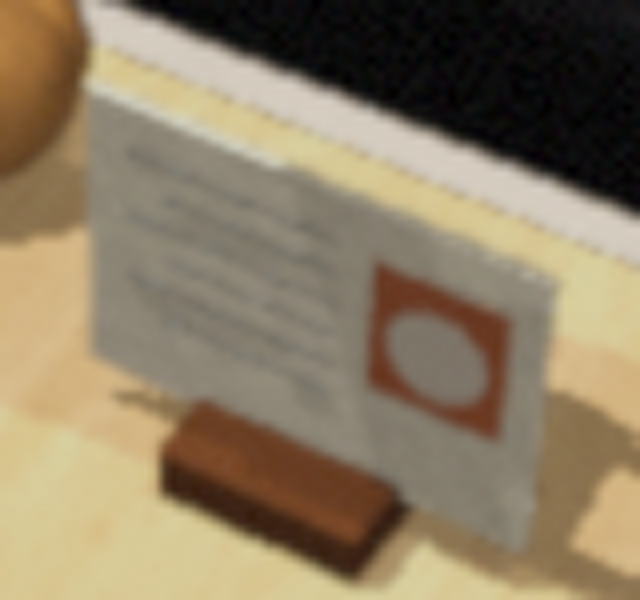

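View pics/side_card.png

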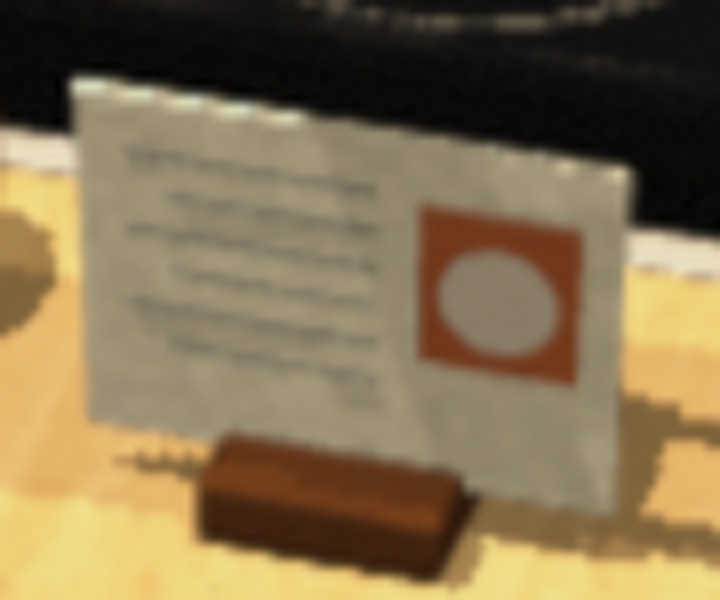

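```bash
python3 - <<'E'
from h import *
C={"scene":cam("scene"),"side":cam("side")}
off={"sc":(310,285),"kc":(340,280),"sd":(310,140),"kd":(295,145)}
def px(k,p): return np.array(p)/8-0.44+off[k]
P={"pivtop":((336,200),(369,155),.036,'c'),"hL?":((603,187),(645,90),.036,'c'),"hR?":((548,362),(655,260),.036,'c'),"tip":((122,135),(118,135),.036,'c'),
"nt":((554,282),(630,170),.124,'d'),"nb":((522,548),(612,512),.014,'d'),"ft":((93,88),(72,85),.124,'d'),"fb":((93,352),(90,420),.014,'d')}
for k,(a,b,z,t) in P.items():
    a=px('s'+t,a);b=px('k'+t,b)
    x,r=tri([(C["scene"],a),(C["side"],b)]);print(k,x.round(4),np.round(r,1).tolist(),onz(C["scene"],a,z).round(4),onz(C["side"],b,z).round(4))
E
```

```text
pivtop [0.474  0.2779 0.0404] [[0.4, 0.4], [-0.5, -0.3]] [0.4761 0.2752 0.036 ] [0.4737 0.2742 0.036 ]
hL? [0.4201 0.2412 0.0409] [[0.5, 0.5], [-0.7, -0.4]] [0.4224 0.2379 0.036 ] [0.4191 0.237  0.036 ]
hR? [0.4094 0.2892 0.0388] [[0.6, 0.6], [-0.8, -0.5]] [0.4115 0.2871 0.036 ] [0.408  0.2873 0.036 ]
tip [0.5271 0.2912 0.0439] [[0.2, 0.2], [-0.3, -0.2]] [0.5302 0.2869 0.036 ] [0.5282 0.284  0.036 ]
nt [0.5639 0.0116 0.1335] [[0.3, 0.4], [-0.4, -0.3]] [0.5688 0.002  0.124 ] [ 0.5657 -0.0017  0.124 ]
nb [0.5651 0.0081 0.0229] [[0.4, 0.5], [-0.6, -0.4]] [ 5.698e-01 -1.000e-04  1.400e-02] [ 0.566  -0.0023  0.014 ]
ft [0.7134 0.0042 0.1272] [[-0.1, -0.1], [0.1, 0.1]] [0.7151 0.0013 0.124 ] [ 7.154e-01 -7.000e-04  1.240e-01]
fb [0.7134 0.0033 0.0197] [[0.4, 0.5], [-0.5, -0.4]] [ 0.718  -0.0023  0.014 ] [ 0.7144 -0.0028  0.014 ]
```

Request:
{"fn": "arm_command", "kwargs": {
  "targets": [0,0,0,0,-0.7,-0.97,1,0,0,0,0,-0.7,-0.97,1,0,0,0,0,-0.7,-0.97,1,0,0,0,0,-0.7,-0.97,1,0,0,0,0,-0.7,-0.97,1,0,0,0,0,-0.7,-0.97,1,0,0,0,0,-0.7,-0.97,1,0,0,0,0,-0.7,-0.97,1,0,0,0,0,-0.7,-0.97,1,0,0,0,0,-0.7,-0.97,1,0,0,0,0,-0.7,-0.97,1]
}}

```text
time: 1.07
ee_pos: [0.4262, 0.2699, 0.2396]
eef_rot: [-0.501, -0.496, 0.506, -0.497]
ft_force: [0.2, -0.2, 0.8]
width: 0.0868
```

Request:
{"fn": "arm_command", "kwargs": {
  "targets": [0.158,0,0,0,0,0,1,0.158,0,0,0,0,0,1,0.158,0,0,0,0,0,1,0.158,0,0,0,0,0,1,0.158,0,0,0,0,0,1,0.158,0,0,0,0,0,1,0.158,0,0,0,0,0,1,0.158,0,0,0,0,0,1,0.158,0,0,0,0,0,1,0.158,0,0,0,0,0,1,0.158,0,0,0,0,0,1,0,0,0,0,0,0,1]
}}

```text
time: 2.07
ee_pos: [0.418, 0.2773, 0.2375]
eef_rot: [-0.701, -0.062, 0.708, -0.066]
ft_force: [0.1, -0.4, -0.5]
width: 0.0873
```

```bash
python3 - <<'E'
from h import *
s=read_state();im=camera("wrist");cv2.imwrite("pics/w1.png",im[:,:,::-1])
import pickle;pickle.dump(s,open("s1.pkl","wb"))
print(s["time"],s["ee_pos"],Ro.from_quat(s["eef_rot"]).as_matrix().round(3),s["joint_positions"].round(2))
C=cam("wrist",s)
print(proj(C,np.array([.475,.275,.036])),proj(C,np.array([.431,.266,.03])))
E
```

```text
2.0667 [0.41802673 0.27734777 0.2375496 ] [[-0.01   0.181 -0.984]
 [-0.007 -0.984 -0.181]
 [-1.     0.005  0.011]] [-0.43  0.09 -0.25  1.77  0.02  1.3  -2.08]
[329.60323249 156.95555894] [329.81118695 202.28866893]
```

View pics/w1.png

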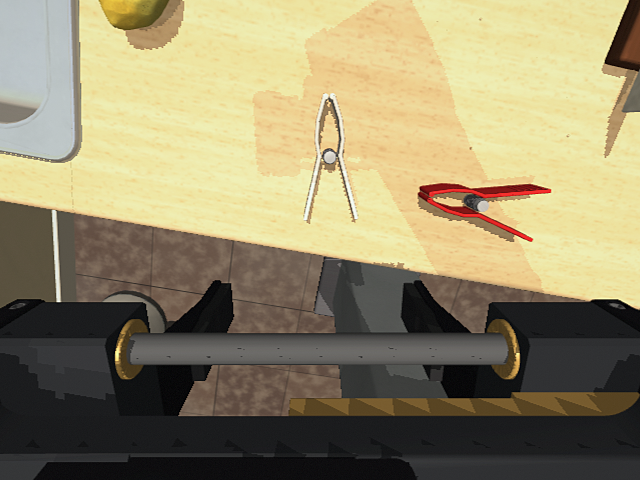

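The wrist picture shows the clip's pin at (330,156), the jaw tip at (330,96) and the handle ends at (306,220) and (355,219). The predicted pin position was (330,157), so the views agree. Next I refine these by mask.

```bash
python3 - <<'E'
from h import *
import pickle;s=pickle.load(open("s1.pkl","rb"));C=cam("wrist",s)
im=cv2.imread("pics/w1.png");hsv=cv2.cvtColor(im,cv2.COLOR_BGR2HSV)
m=((hsv[...,1]<45)&(hsv[...,2]>180)).astype(np.uint8);m[:85]=0;m[226:]=0;m[:,:290]=0;m[:,370:]=0
for r in (96,100,120,140,150,170,185,200,210,216,219):
    x=np.where(m[r])[0]
    if len(x): 
        a,b=onz(C,(x.min(),r),.036),onz(C,(x.max()+1,r),.036);print(r,x.min(),x.max(),a[:2].round(4),b[:2].round(4),((a+b)/2)[:2].round(4),np.linalg.norm(a-b).round(4))
p=onz(C,(329.8,156.5),.037);print("piv",p, "ends",onz(C,(306,219.5),.036),onz(C,(355.5,219),.036),"tip",onz(C,(330,95.5),.036))
E
```

```text
96 323 334 [0.5265 0.2911] [0.5284 0.2804] [0.5274 0.2857] 0.0108
100 322 335 [0.523  0.2913] [0.5253 0.2789] [0.5242 0.2851] 0.0126
120 317 341 [0.5054 0.2927] [0.5095 0.2701] [0.5075 0.2814] 0.023
140 315 343 [0.4877 0.2914] [0.4926 0.2647] [0.4902 0.278 ] 0.0271
150 317 341 [0.4791 0.2879] [0.4834 0.2647] [0.4813 0.2763] 0.0236
170 314 345 [0.4603 0.2874] [0.4658 0.2572] [0.4631 0.2723] 0.0307
185 311 349 [0.4457 0.2877] [0.4525 0.2504] [0.4491 0.2691] 0.0379
200 308 353 [0.4306 0.288 ] [0.4387 0.2435] [0.4347 0.2658] 0.0453
210 305 356 [0.4202 0.2892] [0.4294 0.2384] [0.4248 0.2638] 0.0517
216 304 357 [0.4139 0.2892] [0.4236 0.2361] [0.4188 0.2626] 0.0539
219 303 306 [0.4107 0.2896] [0.4114 0.2857] [0.4111 0.2877] 0.004
piv [0.47551899 0.27495136 0.037     ] ends [0.41074226 0.28660468 0.036     ] [0.42009932 0.23789865 0.036     ] tip [0.52801986 0.28493696 0.036     ]
```

Request:
{"fn": "arm_command", "kwargs": {
  "targets": [-0.03,0.014,-0.006,0,0.55,-0.45,1,0,0,0,0,0,0,1,0,0,0,1,0,0,1,0,0,0,1,0,0,1,0,0,0,1,0,0,1,0,0,0,1,0,0,1,0,0,0,1,0,0,1,0,0,0,1,0,0,1,0,0,0,1,0,0,1,0,0,0,0,0,0,1]
}}

```text
time: 2.95
ee_pos: [0.4326, 0.2673, 0.0574]
eef_rot: [0.703, 0.092, -0.7, 0.09]
ft_force: [-0.8, -1.1, -0.9]
width: 0.087
```

```bash
cat > st.py <<'E'
from h import *
import sys
s=read_state();R=Ro.from_quat(s["eef_rot"]).as_matrix()
print(s["time"],s["ee_pos"].round(4),R.round(3).tolist(),s["width"].round(4),s["ft_force"].round(1),s["torque"].round(2),s["joint_positions"].round(2))
if len(sys.argv)>3:
    d=np.array(list(map(float,sys.argv[1:4])))-s["ee_pos"];print("tool shift units",(R.T@d/.025).round(3))
E
python3 st.py .4314 .2659 .026
```

```text
Traceback (most recent call last):
  File "st.py", line 4, in <module>
    print(s["time"],s["ee_pos"].round(4),R.round(3).tolist(),s["width"].round(4),s["ft_force"].round(1),s["torque"].round(2),s["joint_positions"].round(2))
                                                             ^^^^^^^^^^^^^^^^
AttributeError: 'float' object has no attribute 'round'
```

```bash
sed -i 's/s\["width"\].round(4)/round(s["width"],4)/' st.py
python3 st.py .4314 .2659 .026
```

```text
2.95 [0.4326 0.2673 0.0574] [[0.004, 0.254, -0.967], [0.004, -0.967, -0.254], [-1.0, -0.002, -0.005]] 0.087 [-0.8 -1.1 -0.9] [-0.08  0.21  0.02] [-0.43  0.28 -0.24  1.96  0.08  0.91 -2.02]
tool shift units [1.256 0.044 0.065]
```

Request:
{"fn": "arm_command", "kwargs": {
  "targets": [0.064,-0.006,0,0.63,0.04,0.06,1,0,0,0,0.63,0,0,1,0,0,0,0,0,0,1,0,0,0,0,0,0,1]
}}

```text
time: 3.28
ee_pos: [0.4318, 0.267, 0.0278]
eef_rot: [-0.703, -0.077, 0.703, -0.075]
ft_force: [1.0, 0.7, -0.0]
width: 0.0875
```

```bash
python3 st.py .4314 .2659 .026; python3 - <<'E'
from h import *
cv2.imwrite("pics/w2.png",camera("wrist")[:,:,::-1])
E
```

```text
3.2833 [0.4318 0.267  0.0278] [[-0.001, 0.214, -0.977], [0.003, -0.977, -0.214], [-1.0, -0.003, 0.001]] 0.0875 [ 1.   0.7 -0. ] [ 0.06  0.09 -0.03] [-0.44  0.33 -0.23  1.97  0.09  0.85 -2.07]
tool shift units [0.071 0.04  0.024]
```

View pics/w2.png

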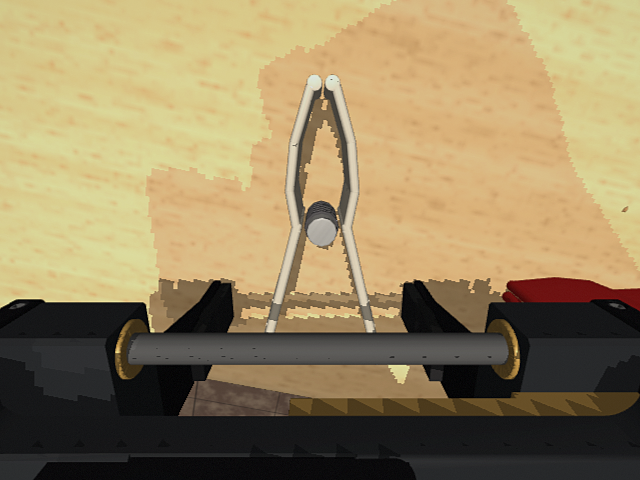

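The clip is centred between the open fingers: handles at x≈270 and 372, pin at (321,230), tips at (324,82). I'm closing with 20 N.

Request:
{"fn": "arm_command", "kwargs": {
  "targets": [0,0,0,0,0,0,0,0,0,0,0,0,0,0,0,0,0,0,0,0,0,0,0,0,0,0,0,0,0,0,0,0,0,0,0,0,0,0,0,0,0,0,0,0,0,0,0,0,0,0,0,0,0,0,0,0],
  "newtons": 20
}}

```text
time: 4.0
ee_pos: [0.4345, 0.2688, 0.0335]
eef_rot: [0.705, 0.079, -0.701, 0.075]
ft_force: [-0.5, 0.8, -0.6]
width: 0.042
```

```bash
python3 st.py .4314 .2659 .026; python3 - <<'E'
from h import *
cv2.imwrite("pics/w3.png",camera("wrist")[:,:,::-1])
E
```

```text
4.0 [0.4345 0.2688 0.0335] [[0.006, 0.217, -0.976], [0.007, -0.976, -0.217], [-1.0, -0.005, -0.007]] 0.042 [-0.5  0.8 -0.6] [0.07 0.05 0.03] [-0.44  0.32 -0.23  1.97  0.09  0.85 -2.07]
tool shift units [0.3   0.088 0.147]
```

View pics/w3.png

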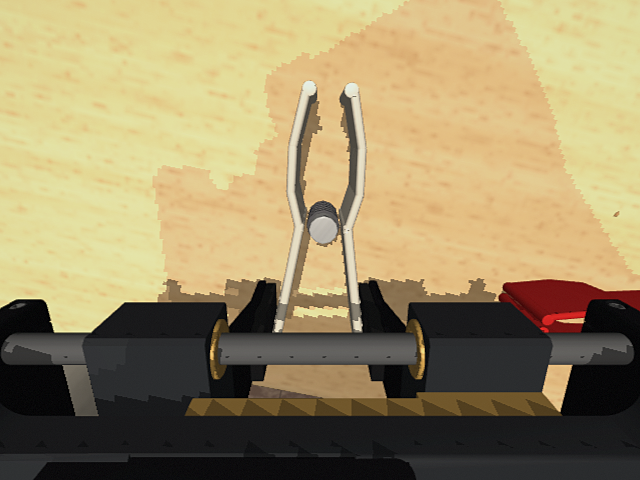

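The jaws are opening. The hold drifted up about 6 mm, so I'm correcting that while the grip finishes closing.

Request:
{"fn": "arm_command", "kwargs": {
  "targets": [0,0,0,0.18,0.06,0.1,0,0,0,0,0.18,0.04,0.06,0,0,0,0,0.02,0,0,0,0,0,0,0.02,0,0,0,0,0,0,0.02,0,0,0,0,0,0,0.02,0,0,0]
}}

```text
time: 4.55
ee_pos: [0.4344, 0.2671, 0.0266]
eef_rot: [0.708, 0.08, -0.698, 0.074]
ft_force: [-3.2, -2.5, 11.2]
width: 0.0231
```

```bash
python3 st.py .4314 .2659 .026; python3 - <<'E'
from h import *
cv2.imwrite("pics/w4.png",camera("wrist")[:,:,::-1])
E
```

```text
4.55 [0.4344 0.2671 0.0266] [[0.012, 0.216, -0.976], [0.01, -0.976, -0.216], [-1.0, -0.007, -0.014]] 0.0231 [-3.2 -2.5 11.2] [-0.58  0.86  0.04] [-0.44  0.33 -0.23  1.98  0.1   0.83 -2.07]
tool shift units [0.023 0.02  0.127]
```

View pics/w4.png

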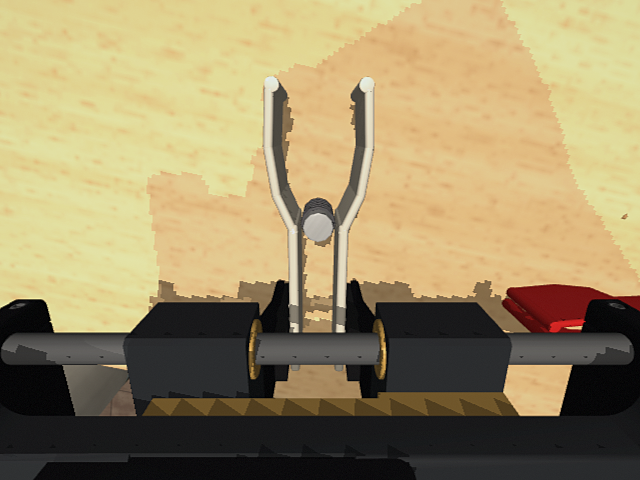

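The jaws are at the stop: tips at (272,84) and (367,84), opening 23 mm. Lifting now.

Request:
{"fn": "arm_command", "kwargs": {
  "targets": [0,0,0,-0.7,0,0,0,0,0,0,-0.9,0,0,0,0,0,0,-0.9,0,0,0,0,0,0,-0.9,0,0,0,0.14,-0.017,0.009,0,0,0,0,0.13,0,0,0,0,0,0,0,0,0,0,0,0,0]
}}

```text
time: 5.18
ee_pos: [0.4316, 0.2653, 0.1139]
eef_rot: [-0.706, 0.001, 0.708, -0.0]
ft_force: [0.4, -0.1, -1.5]
width: 0.0232
```

```bash
python3 st.py .435 .0 .12; python3 - <<'E'
from h import *
im=cv2.imread("pics/w1.png");
import pickle;C=cam("wrist",pickle.load(open("s1.pkl","rb")))
print("red",onz(C,(420,190),.03),onz(C,(550,190),.03),onz(C,(532,240),.03))
E
```

```text
5.1833 [0.4316 0.2653 0.1139] [[-0.004, -0.001, -1.0], [-0.001, -1.0, 0.001], [-1.0, 0.001, 0.004]] 0.0232 [ 0.4 -0.1 -1.5] [ 0.05  0.18 -0.04] [-0.44  0.21 -0.22  1.91  0.05  1.03 -2.25]
tool shift units [-0.231 10.612 -0.15 ]
red [0.45920536 0.17988172 0.03      ] [0.48238899 0.05231789 0.03      ] [0.42945958 0.05070215 0.03      ]
```

Request:
{"fn": "arm_command", "kwargs": {
  "targets": [0,0,0,0,0.96,0,0,0,0,0,0,0.96,0,0,0,0,0,0,0.96,0,0,0,0,0,0,0.96,0,0,0,0,0,0,0.96,0,0,0,0,0,0,0.96,0,0,0,0,0,0,0.96,0,0,0,0,0,0,0.96,0,0,0,0,0,0,0.96,0,0,0,0,0,0,0.96,0,0,0,0,0,0,0.96,0,0,0,0,0,0,0,0,0]
}}

```text
time: 6.18
ee_pos: [0.4316, -0.0092, 0.1086]
eef_rot: [-0.703, -0.016, 0.711, -0.018]
ft_force: [0.0, 0.3, -0.9]
width: 0.0234
```

```bash
python3 st.py .435 .0 .078; python3 - <<'E'
from h import *
import pickle
s=read_state();cv2.imwrite("pics/w5.png",camera("wrist")[:,:,::-1]);pickle.dump(s,open("s5.pkl","wb"))
im=camera("scene");cv2.imwrite("pics/sc5.png",cv2.resize(im[100:280,280:480,::-1],None,fx=3.5,fy=3.3,interpolation=cv2.INTER_CUBIC))
E
```

```text
6.1833 [ 0.4316 -0.0092  0.1086] [[-0.011, 0.048, -0.999], [-0.002, -0.999, -0.048], [-1.0, 0.001, 0.011]] 0.0234 [ 0.   0.3 -0.9] [0.01 0.14 0.05] [-0.1   0.05  0.01  2.1   0.    1.   -1.61]
tool shift units [ 1.223 -0.361 -0.167]
```

View pics/w5.png

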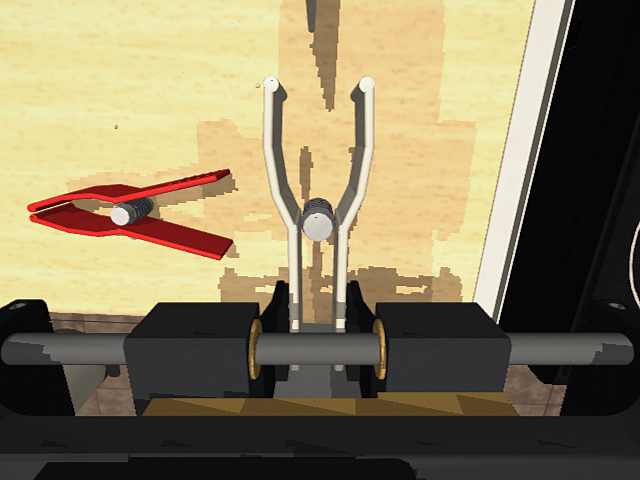

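View pics/sc5.png

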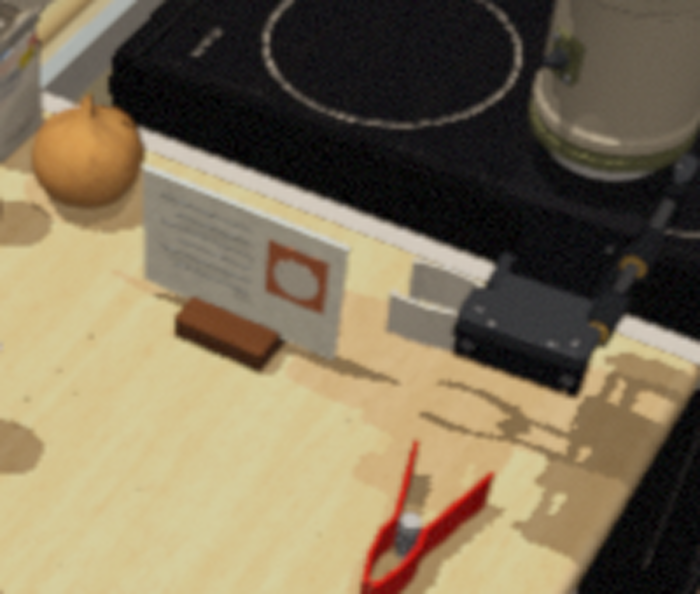

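Request:
{"fn": "arm_command", "kwargs": {
  "targets": [0.061,0.014,0,0.6,-0.36,-0.3,0,0,0,0,0.6,0,-0.3,0,0,0,0,0,0,0,0]
}}

```text
time: 6.53
ee_pos: [0.4467, 0.007, 0.0779]
eef_rot: [0.708, 0.003, -0.706, 0.002]
ft_force: [-0.8, -0.1, -0.6]
width: 0.023
```

```bash
python3 st.py .45 .0 .078; python3 - <<'E'
from h import *
import pickle
s=read_state();cv2.imwrite("pics/w6.png",camera("wrist")[:,:,::-1]);pickle.dump(s,open("s6.pkl","wb"))
C=cam("wrist",s);R=Ro.from_quat(s["eef_rot"]).as_matrix()
print("card exp",[proj(C,np.array([.567,0,z])).round(0) for z in(.124,.069,.014)])
c=calibration("wrist");T=c["tool_from_camera"]
def ontool(uv,xt):
    d=T[:3,:3]@np.linalg.solve(c["camera_matrix"],[uv[0],uv[1],1]);o=T[:3,3];return (o+d*(xt-o[0])/d[0]).round(4)
for uv in((318,222),(272,84),(367,84)):print(uv,ontool(uv,-.0094),ontool(uv,-.003))
E
```

```text
6.5333 [0.4467 0.007  0.0779] [[0.002, 0.008, -1.0], [0.001, -1.0, -0.008], [-1.0, -0.001, -0.002]] 0.023 [-0.8 -0.1 -0.6] [ 0.05  0.19 -0.02] [-0.12  0.12  0.    2.1  -0.    0.92 -1.68]
tool shift units [-0.003  0.283 -0.128]
card exp [array([353., -52.]), array([339.,  22.]), array([332.,  53.])]
(318, 222) [-0.0094  0.0003 -0.0485] [-0.003   0.0003 -0.0469]
(272, 84) [-0.0094 -0.0154 -0.0969] [-0.003  -0.0161 -0.0977]
(367, 84) [-0.0094  0.0169 -0.0969] [-0.003   0.0178 -0.0976]
```

View pics/w6.png

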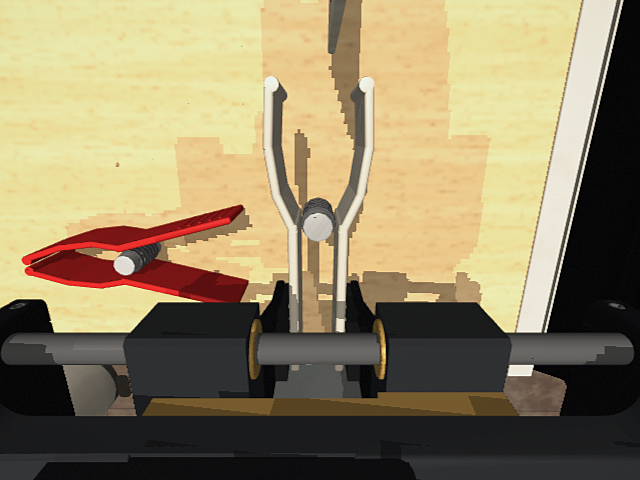

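The card's near lower corner shows at (333,52), against an expected (332,53). I'm centring in y next.

Request:
{"fn": "arm_command", "kwargs": {
  "targets": [0.01,-0.002,0,0.02,0.25,-0.3,0,0,0,0,0,0,0,0]
}}

```text
time: 6.75
ee_pos: [0.4542, 0.0021, 0.0791]
eef_rot: [-0.707, -0.002, 0.707, -0.001]
ft_force: [-0.3, -0.0, 0.2]
width: 0.0229
```

```bash
python3 st.py .498 .0007 .078; python3 - <<'E'
from h import *
import pickle
s=read_state();im=camera("wrist")[:,:,::-1];cv2.imwrite("pics/w7.png",im);pickle.dump(s,open("s7.pkl","wb"))
cv2.imwrite("pics/w7c.png",cv2.resize(im[:240,220:420],None,fx=3,fy=2.5,interpolation=cv2.INTER_CUBIC))
C=cam("wrist",s)
print("card exp",[proj(C,np.array([.567,0,z])).round(1) for z in(.124,.09,.069,.04,.014)])
E
```

```text
6.75 [0.4542 0.0021 0.0791] [[-0.0, 0.004, -1.0], [0.001, -1.0, -0.004], [-1.0, -0.001, 0.0]] 0.0229 [-0.3 -0.   0.2] [-0.02  0.19  0.01] [-0.11  0.13  0.01  2.08 -0.    0.93 -1.67]
tool shift units [ 0.043  0.063 -1.75 ]
card exp [array([328. , -10.6]), array([325. ,  29.9]), array([323.8,  45. ]), array([322.7,  59.7]), array([322. ,  69.1])]
```

View pics/w7c.png

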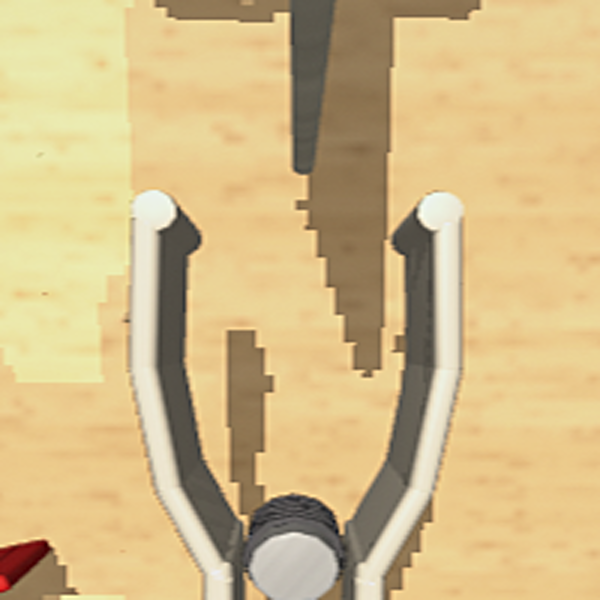

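The corner is at (321,69) in the full picture, against an expected (322,69), and sits midway between the tips. I'm going in with small steps.

Request:
{"fn": "arm_command", "kwargs": {
  "targets": [0.005,0,0,0.04,0.03,-0.45,0,0,0,0,0,0,-0.45,0]
}}

```text
time: 6.97
ee_pos: [0.4754, 0.0019, 0.079]
eef_rot: [-0.707, -0.001, 0.707, 0.0]
ft_force: [0.5, -1.2, -1.3]
width: 0.0226
```

```bash
python3 st.py .498 .0012 .078
```

```text
6.9667 [0.4754 0.0019 0.079 ] [[-0.001, 0.001, -1.0], [0.002, -1.0, -0.001], [-1.0, -0.002, 0.001]] 0.0226 [ 0.5 -1.2 -1.3] [0.03 0.18 0.01] [-0.11  0.18  0.01  2.03 -0.    0.94 -1.67]
tool shift units [ 0.041  0.028 -0.902]
```

Request:
{"fn": "arm_command", "kwargs": {
  "targets": [0,0,0,0.04,0.03,-0.4,0,0,0,0,0.01,0,-0.4,0,0,0,0,0,0,-0.08,0]
}}

```text
time: 7.22
ee_pos: [0.5004, 0.0012, 0.0794]
eef_rot: [0.708, 0.001, -0.706, -0.0]
ft_force: [-0.7, -0.4, -0.3]
width: 0.0233
```

```bash
python3 st.py .498 .0012 .078; python3 - <<'E'
from h import *
im=camera("wrist")[:,:,::-1];cv2.imwrite("pics/w8.png",cv2.resize(im[:240,220:420],None,fx=3,fy=2.5,interpolation=cv2.INTER_CUBIC))
im=camera("scene")[:,:,::-1];cv2.imwrite("pics/sc8.png",cv2.resize(im[120:240,300:460],None,fx=5,fy=5,interpolation=cv2.INTER_CUBIC))
im=camera("side")[:,:,::-1];cv2.imwrite("pics/sd8.png",cv2.resize(im[120:240,290:450],None,fx=5,fy=5,interpolation=cv2.INTER_CUBIC))
E
```

```text
7.2167 [0.5004 0.0012 0.0794] [[0.002, 0.002, -1.0], [0.002, -1.0, -0.002], [-1.0, -0.002, -0.002]] 0.0233 [-0.7 -0.4 -0.3] [-0.02  0.2  -0.05] [-0.11  0.22  0.02  1.97 -0.01  0.94 -1.66]
tool shift units [0.055 0.    0.096]
```

View pics/w8.png

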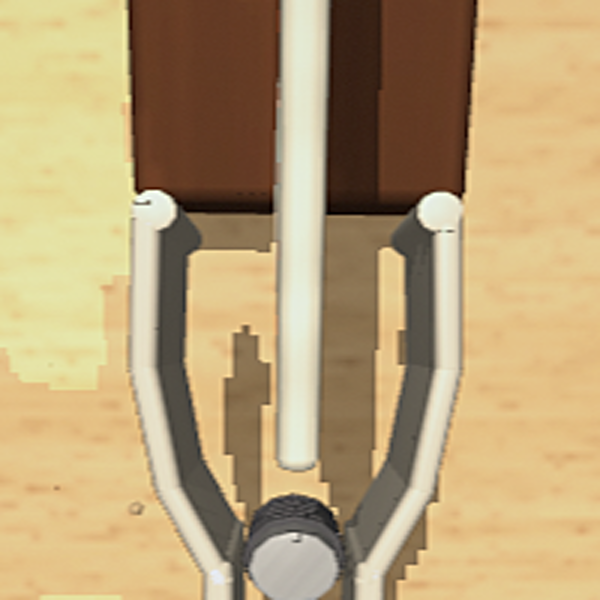

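View pics/sc8.png

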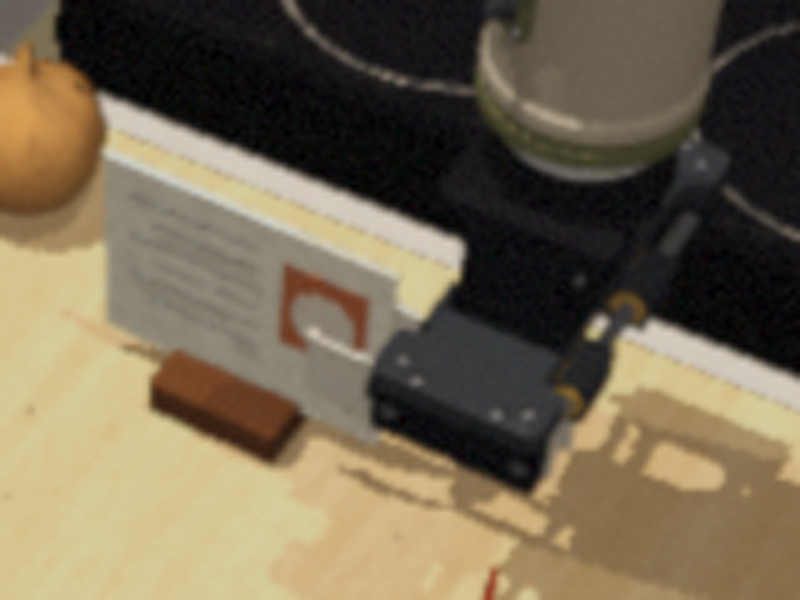

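View pics/sd8.png

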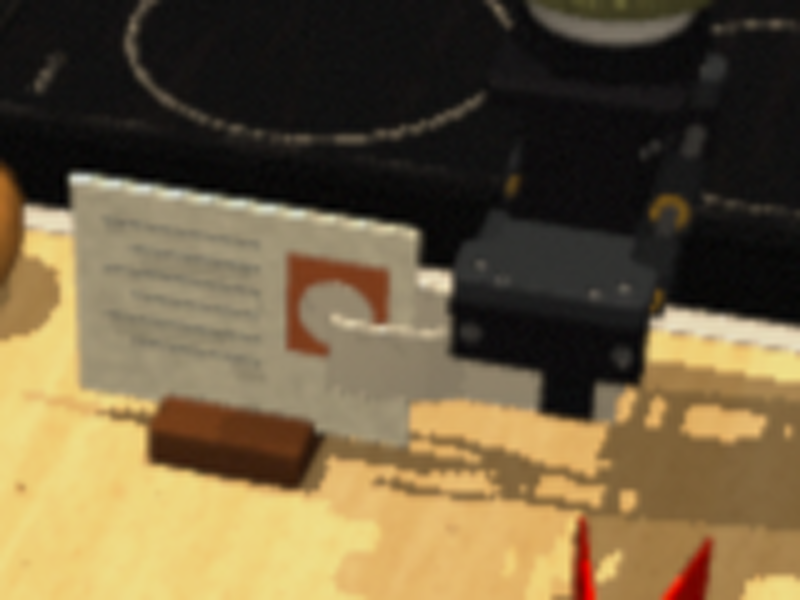

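The jaws straddle the card. In the wrist crop the card strip is at x≈298, between tips at 154 and 440, with its edge about 13 mm short of the pin. I'll check the height and whether the stand moved.

```bash
python3 - <<'E'
from h import *
C={"scene":cam("scene"),"side":cam("side")}
def onp(Cc,uv,y):
    o,d=ray(Cc,uv);return (o+d*(y-o[1])/d[1]).round(4)
for n,t,b in (("scene",(307,330),(303,403)),("side",(330,318),(327,388))):
    o=np.array((300,120) if n=="scene" else (290,120))
    for p in(t,b):print(n,onp(C[n],np.array(p)/5+o-.4,.016))
# stand motion: compare before/after in block & left part of the card
for n,(x0,y0,x1,y1) in (("scene",(315,145,365,215)),("side",(298,150,345,220))):
    a=cv2.imread(f"pics/{n}0.png");b=camera(n)[:,:,::-1]
    d,_=cv2.phaseCorrelate(cv2.cvtColor(a,6)[y0:y1,x0:x1].astype(float),cv2.cvtColor(b.copy(),6)[y0:y1,x0:x1].astype(float));print(n,"shift px",np.round(d,2))
E
python3 st.py .499 .0012 .0785
```

```text
scene [0.6022 0.016  0.0853]
scene [0.6013 0.016  0.038 ]
side [0.5974 0.016  0.0867]
side [0.5978 0.016  0.0507]
scene shift px [-0.02  0.08]
side shift px [0.02 0.07]
7.4667 [0.4983 0.0011 0.0789] [[0.0, 0.001, -1.0], [0.002, -1.0, -0.001], [-1.0, -0.002, -0.0]] 0.0231 [-0.9 -0.7 -1.2] [ 0.03  0.15 -0.  ] [-0.11  0.22  0.02  1.97 -0.01  0.94 -1.66]
tool shift units [ 0.014 -0.002 -0.028]
```

All checks agree: the jaw spans z≈0.050–0.087 (middle about 69 mm), the tips reach x≈0.600 past the edge at 0.567, and the stand hasn't moved. Handing in.

```bash
python3 - <<'E'
from h import *
s=read_state();print(s["ee_pos"],s["width"],abs(s["joint_vel"]).max());print(close_job())
E
```

```text
[0.49830195 0.00113823 0.07885632] 0.02314179022635581 0.001489843105754333
the job is handed in; nothing more can be done
None
```

I picked up the clip by its handles and squeezed it to the stop with 20 N. It is now held open around the card's near edge, and the job was handed in at about 7.6 s.

**Last checks:**
- **Clip opening:** the finger opening was steady at 23 mm. The 24 mm you gave for the stop fits this, and the pictures show the jaws wide open.
- **Depth:** the jaw tips are about 33 mm past the card edge, and the edge stops about 13 mm short of the hinge pin.
- **Height:** the middle of the jaws is about 69 mm above the worktop.
- **Alignment:** the clip is in line with the card to about 0.2°. The card is centred between the jaws with roughly 11 mm free on each side.
- **Contact:** the wrist force was about 1–2 N, within its noise, so nothing suggests contact with the card.
- **Card stand:** comparing pictures before and after showed a shift of less than 0.1 pixel.
- **Mug, spice jar and lemon:** the arm stayed well clear of them, but I did not compare them before and after.

**Disagreements:** the scene camera put the jaw's lower edge at 38 mm and the side camera put it at 51 mm. I trusted the side view, because it gives the clip its known 36 mm height. While closing on the handles the arm drifted up about 6 mm. I pushed it back down before lifting, which pressed the clip on the worktop with about 11 N.

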